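# Build two sample fence posts on their floor flanges

## Task

Make up the two sample fence posts on the bench. Stand the thick pipe on the square floor flange, with the lugged band lying flat round its foot and the dome cap fully down on its top; stand the thin pipe on the round floor flange, with the eye cap fully down on its top. Leave the rubber wheel, the bolt and the angle bracket where they are.

Things in the scene. Friction and masses are not known exactly. Their poses are not given: they have to be found in the camera images.
- thick_pipe_center (a point): Centre (half-way up, 30 mm over its underside) of the thick galvanised pipe stub: loose, standing upright, 60 mm tall, outer diameter 42 mm, bore 36 mm, open at both ends; the top 12 mm taper in to 34 mm outer diameter (bore 28 mm there). z up along the pipe. 0.11 to 0.2 kg.
- thin_pipe_center (a point): Centre (half-way up, 30 mm over its underside) of the thin galvanised pipe stub: loose, standing upright, 60 mm tall, outer diameter 32 mm, bore 26 mm, open at both ends; the top 12 mm taper in to 24 mm outer diameter (bore 18 mm there). z up along the pipe. 0.08 to 0.15 kg.
- band_center (a point): Centre (on the ring's axis, half-way up, 15 mm over its underside) of the steel tension band: loose ring lying flat, 30 mm tall, outer diameter 58 mm, inner 50 mm, with one lug (12 mm wide, 24 mm tall) that sticks out along +x to 50 mm from the axis. Grip across y, clear of the lug. z up. It goes over the thick pipe and lies on the square flange's plate. 0.09 to 0.16 kg.
- dome_cap_center (a point): Centre (half-way up, 19 mm over its underside) of the loose dome cap, standing open side down, 38 mm tall: a straight round skirt of 56 mm outer, 50 mm inner diameter and 26 mm height under a 12 mm dome; the hollow is 23 mm deep. z up. Fits over the top of the thick pipe; fully down, its centre is 26 mm above the pipe's centre. 0.075 to 0.135 kg.
- eye_cap_center (a point): Centre (half-way up, 32 mm over its underside) of the loose eye cap, standing open side down, 64 mm tall: round skirt 24 mm tall, 46 mm outer, 40 mm inner diameter, hollow 21 mm deep; on it a flat upright eye, 20 mm thick along y, 40 mm wide along x, with a 22 mm hole along y, 44 mm up. Grip across y under the hole. z up. Seated on the thin pipe, its centre is 41 mm above the pipe's. 0.1-0.2 kg
- square_flange: Square floor flange, fixed to the bench: plate 90 x 90 x 6 mm with a round spigot of 28 mm diameter in the middle, its tip tapered, reaching 28 mm over the bench. Origin on the bench under the spigot's centre, z up.
- round_flange: Round floor flange, fixed to the bench: disc 90 mm in diameter, 6 mm thick, with a round spigot of 18 mm diameter in the middle, its tip tapered, reaching 28 mm over the bench. Origin on the bench under the spigot's centre, z up.
- wheel: Bystander: black rubber wheel lying flat, 76 mm in diameter, 24 mm tall (hub to 28 mm). Origin: centre of its underside. Loose.
- bolt: Bystander: large hex bolt standing on its head, head 39 mm across corners, 46 mm tall. Origin: centre of its underside. Loose.
- bracket: Bystander: small steel angle bracket, foot 40 x 30 mm (x, y), one upright leg at its +x end, 35 mm tall. Origin: centre of the foot's underside. Loose.
Things that resemble listed ones, but are neither listed nor needed, are in the scene too. Leave any brown look-alike of the part that bears thin_pipe_center alone. What is shaped like the part that bears band_center but pink is not meant.

How it is judged (in metres and radians):
At the end, for the whole second after the job is handed in: Pipes upright, standing on their flanges' plates within 10 mm of centre (thick: square, thin: round); band flat on the square plate round the thick pipe, dome cap down on the thick pipe, eye cap down on the thin one (16 mm); heights within 4 mm, tilts under 0.12 rad, all released and at rest (horizontal distance between thick_pipe_center and square_flange below 0.01 m and z of thick_pipe_center in the frame of square_flange between 0.032 and 0.04 m and angle between each of thick_pipe_center, band_center, dome_cap_center, thin_pipe_center, eye_cap_center's own z axis and vertical below 0.12 rad and linear speed of each of thick_pipe, band, dome_cap, thin_pipe, eye_cap below 0.01 m/s and angular speed of each of thick_pipe, band, dome_cap, thin_pipe, eye_cap below 0.1 rad/s and horizontal distance between each of band_center, dome_cap_center and square_flange below 0.016 m and z of band_center in the frame of square_flange between 0.017 and 0.025 m and z of dome_cap_center in the frame of square_flange between 0.058 and 0.066 m and horizontal distance between thin_pipe_center and round_flange below 0.01 m and z of thin_pipe_center in the frame of round_flange between 0.032 and 0.04 m and horizontal distance between eye_cap_center and round_flange below 0.016 m and z of eye_cap_center in the frame of round_flange between 0.073 and 0.081 m); the robot touches nothing.
It fails at once if the wheel is pushed more than 30 mm from its place (distance of wheel from where it was at the start of the episode above 0.03 m).
It fails at once if the bolt is pushed more than 30 mm from its place (distance of bolt from where it was at the start of the episode above 0.03 m).
It fails at once if the bracket is pushed more than 30 mm from its place (distance of bracket from where it was at the start of the episode above 0.03 m).
It also fails if it takes over 128 s, if anything falls off the work surface, if the arm or the gripper's body presses on something with over 40 N, if the wrist force passes 120 N, or if a joint passes its speed limit or range.

## Robot

A 6-joint arm with a two-finger parallel gripper is mounted at the origin on the work surface. World frame = base frame: x ahead of the robot, y to its left, z up, the work surface at z = 0. Lengths are in mm, angles in rad, forces in N, time in s.
With the tool pointing down it reaches from about 400 to 925 mm from the base axis. Payload 3.4 kg.
Tool frame: the origin (TCP) lies midway between the tips of the shut fingers; the grasp point (between the pads) lies 19 mm behind it; z points along the fingers, y is the line along which they close (so a half turn about z gives the same grasp; the last joint's range is limited). The gripper opens to 85 mm and grips with 20 to 120 N. Pads are 22 mm wide; open, the fingers measure 114 mm over their backs; the gripper's body (76 mm by 85 mm) begins 54 mm behind the grasp point. The pads swing forward as they close: fully open they stand 13 mm farther back than shut.
Start: joints at [1.063, 0.307, 1.506, -0, 1.328, -0.073], TCP at [241.708, 521.736, 231.305] pointing down, gripper open.
Joint ranges: [-3.12, 3.12], [-1.05, 2.28], [0.14, 2.33], [-1.42, 4.57], [0.1, 2.73], [-2.68, 2.68]. Speed limits (rad/s): [2.57, 2.57, 3.14, 3.14, 3.14, 3.14].

## Interface

Orientations are given as a unit quaternion [w, x, y, z].
In Python, from bench import arm, capture gives the robot as it stands.
- The arm moves only by the shell command python3 -m creep 'ROWS'. ROWS is JSON, a list of rows, each a list of 5 numbers: the shift along the world's x, y, z in m, then the turn about the world's z in degrees, then the closure in counts, from 0 (fully open) to 255 (shut). In form: [[dx, dy, dz, roll, gripper], ...]. A call has 1 to 10 rows; each row shifts and turns the commanded pose from where the row before left it; what a row does not reach is not made up. A row lasts 1/10 s, in which the tool goes at most 50 mm and 8.59 degrees, less where a joint would pass 70% of its speed; a pose out of reach is approached as far as the arm can. A call is refused whole if a number of a shift passes 0.05 or a number of a turn 8.59, either way. A call with a gripper value outside its range is refused whole. The fingers move at their own pace and stop on an object; the grip force is fixed at half the most. Time passes only in rows, so rows that do not move let the fingers close. It gives the time, the measured TCP pose, the force, the opening and the grip force at its end, in the units of the state.
- arm.observe(): the state, without advancing time (a new reading comes with each control period).
- capture(name): name is "side" or "top"; returns a dict with "color" (384x512x3 uint8, red, green, blue), "vfov" (degrees; the focal length in pixels is half the picture's height over the tangent of half this angle, whatever the lens; pixels are square), "cx", "cy" (the principal point, pixels), "origin" and "attitude" of the camera in the world. Camera axes: x right, y up, looking along -z (the intrinsics and any distortion apply to the point x, -y, -z); pixel columns grow to the right and rows downward; lengths in mm; the calibration is good to about 2 mm. A picture is of the moment at which its call begins. There is no depth.
- arm.hand_in(): hands the job in; it is judged then, once.
The state is a dict: "time": time; "q": joint angles; "qd": joint speeds; "effort": joint torques, N m; "tool_pos": TCP position; "tool_rot": TCP orientation; "contact_force": force on the tool from outside, world axes, zero at the start; "torque": the same for the moment, N m; "gripper_width": finger opening in mm; "finger_force": force on a finger pad.
Only numpy, scipy, OpenCV 4.12 (cv2) and the standard library are available. Lean on these libraries where they do the work, as an engineer would, in place of code of your own. Each camera call takes 0.05 s, during which the arm holds its last target. There are 200 camera calls.

## Working session

There is one attempt and no reset: what is moved stays moved. The work goes in short steps, Python scripts to look and compute and a shell command to move; the robot and the scene stay as the last step left them, time stands still between calls to the robot, and variables do not carry over. Pictures are saved under pics/ and viewed, at most 15 in all, crops included, and the job is handed in when it is done.

```bash
mkdir -p pics; ls; python3 - <<'E'
from bench import arm,capture
import cv2
print(arm.observe())
for n in("top","side"):
    c=capture(n); print({k:v for k,v in c.items() if k!="color"})
    cv2.imwrite(f"pics/{n}0.png",c["color"][:,:,::-1])
E
```

```text
pics
{'time': 0.0, 'q': array([ 1.06350144e+00,  3.07545299e-01,  1.50770061e+00, -1.23308223e-05,
        1.32842675e+00, -7.35204743e-02]), 'qd': array([-0.0015375 ,  0.00018344,  0.00057395, -0.00066924,  0.00095167,
        0.00155286]), 'effort': array([-2.78605512e-03, -4.57551098e+01, -2.51912194e+01, -4.15628620e-04,
        1.30643355e-02,  7.27922213e-06]), 'tool_pos': array([241.35533749, 521.09397612, 230.38666487]), 'tool_rot': array([-2.92064848e-04,  2.15189237e-01,  9.76571815e-01, -9.98170328e-04]), 'contact_force': array([ 0.20369037, -0.30476569,  0.88384295]), 'torque': array([0.03681022, 0.01215208, 0.00367995]), 'finger_force': 0.0, 'gripper_width': 85.71900855467239}
{'vfov': 53.81477616929419, 'cx': 247.67073990045634, 'cy': 190.67251390952367, 'origin': array([ 399.75732908,  -23.75025266, 1098.94930899]), 'attitude': array([-0.70082405, -0.04818939,  0.03905685,  0.71063211])}
{'vfov': 48.968373655444545, 'cx': 264.46243859114117, 'cy': 193.49982946498963, 'origin': array([ 497.95130908, -915.84550902,  628.52750909]), 'attitude': array([ 8.76143549e-01,  4.81826425e-01, -6.41084672e-04, -1.46753820e-02])}
```

View pics/top0.png

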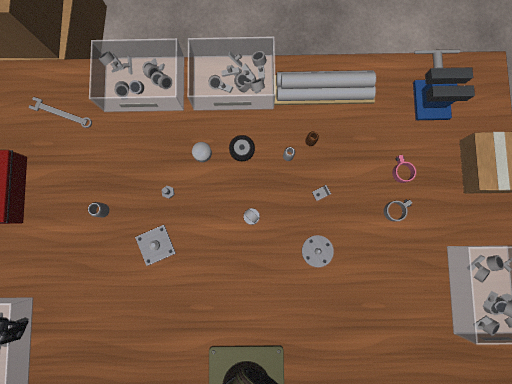

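View pics/side0.png

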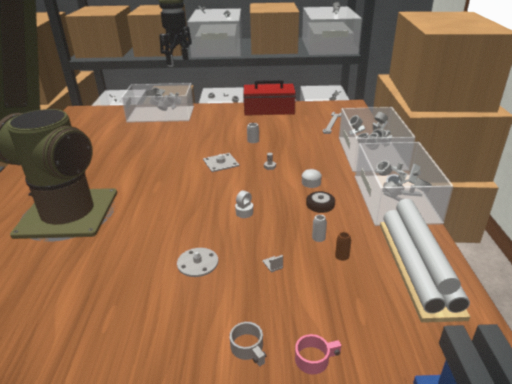

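The top view shows the thick pipe at (97,210), thin pipe (289,153), brown look-alike (312,139), dome (201,152) and wheel (242,148). It also shows the eye cap (252,216), grey band (398,211, lug up-right), square flange (155,245), round flange (318,251), bolt (167,192) and bracket (321,192). The side view shows the same parts from -y; the eye's hole roughly faces that camera.

```bash
cat > h.py <<'E'
import numpy as np,cv2
from bench import arm,capture
from scipy.spatial.transform import Rotation as R
def rot(c): return R.from_quat(np.roll(c["attitude"],-1))
def ray(c,p):
    f=192/np.tan(np.radians(c["vfov"]/2)); d=rot(c).apply([(p[0]-c["cx"])/f,-(p[1]-c["cy"])/f,-1]); return np.array(c["origin"]),d
def at(c,p,z):
    o,d=ray(c,p); return (o+d*(z-o[2])/d[2])[:2]
def proj(c,P):
    f=192/np.tan(np.radians(c["vfov"]/2)); q=rot(c).inv().apply(np.array(P)-c["origin"]); return c["cx"]-f*q[0]/q[2], c["cy"]+f*q[1]/q[2]
def blobs(c,lo=25,sat=70):
    h=cv2.cvtColor(c["color"],cv2.COLOR_RGB2HSV); m=((h[:,:,1]<sat)&(h[:,:,2]>lo)).astype(np.uint8)
    return [k for k in cv2.findContours(m,cv2.RETR_EXTERNAL,cv2.CHAIN_APPROX_NONE)[0] if cv2.contourArea(k)>25]
def tri(c1,p1,c2,p2):
    o1,d1=ray(c1,p1);o2,d2=ray(c2,p2); t=np.linalg.lstsq(np.array([d1,-d2]).T,o2-o1,rcond=None)[0]
    a,b=o1+d1*t[0],o2+d2*t[1]; return (a+b)/2,np.linalg.norm(a-b)
E
python3 - <<'E'
from h import *
T,S=capture("top"),capture("side")
np.save("T.npy",T,allow_pickle=True)
seeds=dict(thick=(97,210,30),thin=(289,153,30),dome=(201,152,19),wheel=(242,148,12),eye=(252,216,32),band=(398,211,15),sq=(155,245,3),rd=(318,251,3),bolt=(167,192,20),bracket=(321,192,10))
tb,sb=blobs(T),blobs(S)
for n,(u,v,z) in seeds.items():
    k=min(tb,key=lambda k:abs(cv2.pointPolygonTest(k,(u,v),True)) if cv2.pointPolygonTest(k,(u,v),True)<0 else 0)
    (cx,cy),r=cv2.minEnclosingCircle(k); x,y,w,h=cv2.boundingRect(k); M=cv2.moments(k);g=(M['m10']/M['m00'],M['m01']/M['m00'])
    X=at(T,g,z); s=proj(S,[*X,z])
    ks=min(sb,key=lambda k:-cv2.pointPolygonTest(k,s,True)); 
    print(n,np.round(g,1),(x,y,w,h),"world",X.round(1),"rect",cv2.minAreaRect(k)[1:],"| side exp",np.round(s,1),"side bbox",cv2.boundingRect(ks))
big=cv2.resize(T["color"][125:270,80:430],None,fx=2.28,fy=2.28,interpolation=cv2.INTER_CUBIC)
cv2.imwrite("pics/top1.png",big[:,:,::-1])
E
```

```text
thick [ 98.1 209.5] (88, 202, 21, 16) world [484.9 415.5] rect ((20.589767456054688, 14.263994216918945), 7.125016689300537) | side exp [252.7 133.1] side bbox (247, 123, 12, 20)
thin [288.6 153.5] (283, 147, 12, 14) world [ 638.6 -130.1] rect ((10.28591251373291, 13.86362075805664), 26.56505012512207) | side exp [319.  228.2] side bbox (313, 215, 13, 27)
dome [201.3 151.5] (192, 142, 20, 20) world [651.1 123.2] rect ((19.0, 19.0), 90.0) | side exp [311.2 177.6] side bbox (302, 169, 20, 19)
wheel [241.4 147.6] (229, 136, 26, 25) world [662.4   6.3] rect ((24.0, 25.0), 90.0) | side exp [320.7 202.2] side bbox (310, 192, 23, 13)
eye [251.2 216.1] (243, 208, 17, 17) world [459.9 -19.9] rect ((15.55634880065918, 15.55634880065918), 45.0) | side exp [243.3 203.3] side bbox (235, 191, 18, 27)
band [396.5 209.9] (384, 199, 28, 22) world [ 472.9 -434.5] rect ((27.0, 21.0), 0.0) | side exp [247.4 343.3] side bbox (230, 322, 36, 44)
sq [155.  244.9] (135, 225, 41, 41) world [382.6 258.3] rect ((31.61539077758789, 32.30769729614258), 67.38013458251953) | side exp [220.5 162.5] side bbox (203, 153, 36, 19)
rd [317.4 250.8] (302, 235, 32, 32) world [ 359.9 -207.2] rect ((31.0, 31.0), 90.0) | side exp [197.2 262.5] side bbox (177, 248, 41, 29)
bolt [167.5 191.6] (162, 186, 12, 12) world [534.6 220.2] rect ((11.0, 11.0), 90.0) | side exp [269.3 162.3] side bbox (264, 153, 12, 17)
bracket [321.2 192.4] (312, 185, 19, 16) world [ 526.8 -223. ] rect ((9.838699340820312, 16.099689483642578), 63.43495178222656) | side exp [273.  262.8] side bbox (263, 255, 20, 17)
```

View pics/top1.png

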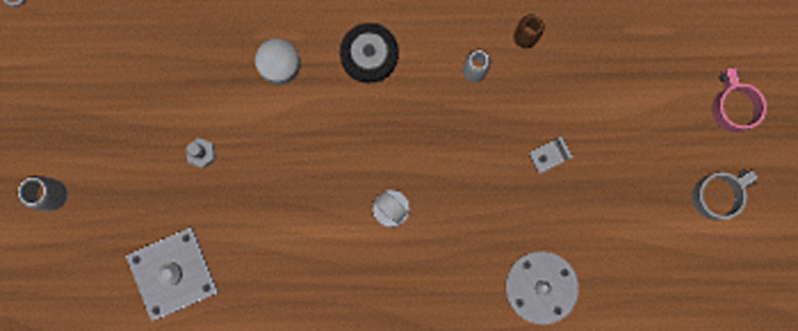

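```bash
python3 - <<'E'
from h import *
T,S=capture("top"),capture("side")
for n,p,z in [("thick top",(94.5,209.6),60),("thin top",(290,151.5),60),("band hole",(396.2,211),30),("lugtip",(80+750/2.28,125+177/2.28),27),("sq tip",(80+171/2.28,125+271/2.28),28),("rd tip",(80+542.5/2.28,125+286.5/2.28),28),("brown",(80+536/2.28,125+22/2.28),60)]: print(n,at(T,p,z).round(1))
c=lambda I,u,v:cv2.resize(I["color"][v-20:v+20,u-20:u+20],(390,390),interpolation=cv2.INTER_CUBIC)
cv2.imwrite("pics/z.png",np.hstack([c(T,252,216),c(S,244,204)])[:,:,::-1])
E
```

```text
thick top [482.3 413.2]
thin top [ 637.5 -131.1]
band hole [ 468.7 -427.9]
lugtip [ 492.1 -466.3]
sq tip [385.8 251.9]
rd tip [ 361.2 -204.6]
brown [ 684.7 -202.8]
```

View pics/z.png

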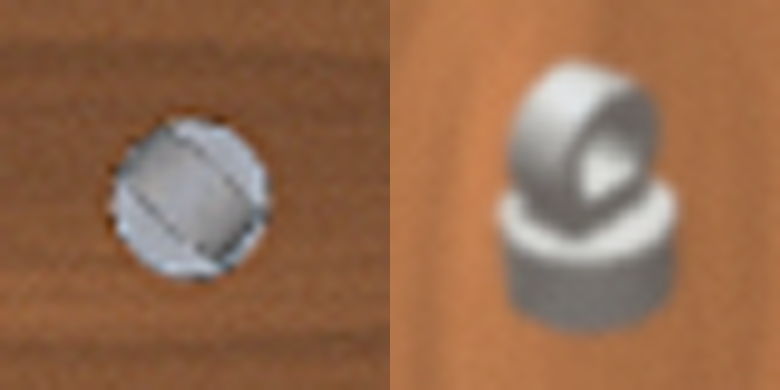

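The eye's slab runs from upper left (118,185 in the crop) to lower right at about 41°, so its long axis is at about 48° in the world and the grip goes across it at -42°. First target is the thick pipe at about (484,414.5).

```bash
python3 -m creep '[[0.03,-0.013,-0.01,0,0],[0.03,-0.013,-0.01,0,0],[0.03,-0.013,-0.01,0,0],[0.03,-0.013,-0.01,0,0],[0.03,-0.013,-0.01,0,0],[0.03,-0.013,-0.01,0,0],[0.03,-0.014,-0.01,0,0],[0.032,-0.015,-0.01,0,0],[0,0,0,0,0],[0,0,0,0,0]]'; python3 - <<'E'
from h import *
T=capture("top"); S=capture("side")
a=T["color"][120:270,50:250];b=S["color"][60:210,150:350]
cv2.imwrite("pics/a.png",cv2.resize(np.hstack([a,b]),(800,300),interpolation=cv2.INTER_CUBIC)[:,:,::-1])
E
```

```text
time: 1.3
tool_pos: [484.0, 414.1, 150.6]
tool_rot: [-0.001, 0.216, 0.976, -0.0]
contact_force: [-0.6, 0.7, 0.6]
gripper_width: 85.6
finger_force: 0.0
```

View pics/a.png

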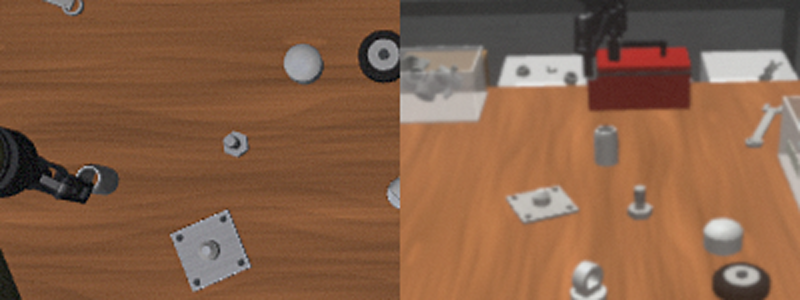

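The gripper is over the thick pipe and the pipe stands between the fingers, so I can go down and grip.

```bash
python3 -m creep '[[0,0,-0.02,0,0],[0,0,-0.02,0,0],[0,0,-0.02,0,0],[0,0,-0.02,0,0],[0,0,-0.02,0,0],[0,0,-0.02,0,0],[0,0,-0.014,0,0],[0,0,0,0,0],[0,0,0,0,255],[0,0,0,0,255]]'; python3 -m creep '[[0,0,0,0,255],[0,0,0,0,255],[0,0,0,0,255],[0,0,0,0,255],[0,0,0.01,0,255],[0,0,0.02,0,255],[0,0,0.02,0,255],[0,0,0,0,255]]'
```

```text
time: 2.4
tool_pos: [484.3, 415.6, 18.5]
tool_rot: [0.001, 0.215, 0.977, 0.001]
contact_force: [-0.1, 0.8, -0.3]
gripper_width: 59.1
finger_force: 0.0
time: 3.2
tool_pos: [485.6, 416.0, 70.4]
tool_rot: [0.002, 0.215, 0.977, 0.002]
contact_force: [0.7, -0.5, -1.7]
gripper_width: 40.3
finger_force: 60.8
```

```bash
python3 -m creep '[[-0.013,-0.02,0,0,255],[-0.013,-0.02,0,0,255],[-0.013,-0.02,0,0,255],[-0.013,-0.02,0,0,255],[-0.013,-0.02,0,0,255],[-0.013,-0.02,0,0,255],[-0.013,-0.02,0,0,255],[-0.012,-0.018,0,0,255],[0,0,0,0,255],[0,0,0,0,255]]'; python3 - <<'E'
from h import *
T=capture("top"); S=capture("side")
P=arm.observe()["tool_pos"];print(P)
print("exp plate,tip in S",proj(S,[382.5,257.5,6]),proj(S,[382.5,257.5,28]),"pipe bottom exp",proj(S,[P[0],P[1],P[2]-18]))
a=T["color"][215:275,110:190];b=S["color"][115:175,180:260]
cv2.imwrite("pics/b.png",cv2.resize(np.hstack([a,b]),(800,300),interpolation=cv2.INTER_CUBIC)[:,:,::-1])
E
```

```text
time: 4.2
tool_pos: [380.8, 256.7, 67.2]
tool_rot: [0.0, 0.216, 0.976, 0.0]
contact_force: [0.3, 0.5, -0.8]
gripper_width: 40.5
finger_force: 60.9
[382.02140178 257.67957393  67.38718195]
exp plate,tip in S (np.float64(220.4007035789457), np.float64(161.76534801840083)) (np.float64(219.9123443697868), np.float64(155.50432878155272)) pipe bottom exp (np.float64(219.27732141818487), np.float64(149.2864340601685))
```

View pics/b.png

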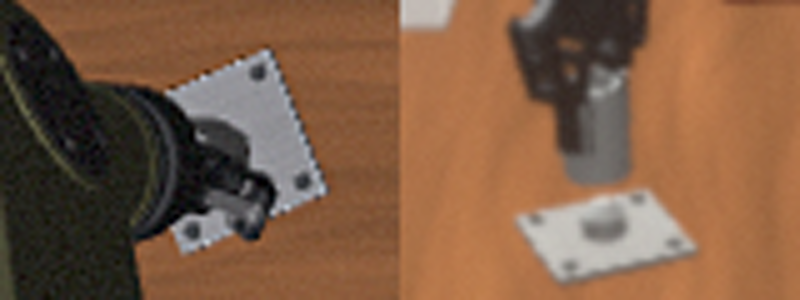

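The side view shows the pipe bottom at about px (219.6,151), and the spigot at about px (220.8,160), which is roughly 3 mm toward +x. I'll correct that and lower while watching the force.

```bash
python3 -m creep '[[0.003,0,-0.01,0,255],[0,0,-0.01,0,255],[0,0,-0.005,0,255],[0,0,-0.003,0,255],[0,0,0,0,255]]';python3 -m creep '[[0,0,-0.004,0,255],[0,0,-0.004,0,255],[0,0,0,0,255]]'
```

```text
time: 4.8
tool_pos: [383.2, 256.5, 38.5]
tool_rot: [-0.001, 0.215, 0.977, -0.001]
contact_force: [-0.4, -0.3, -1.1]
gripper_width: 40.5
finger_force: 60.9
time: 5.1
tool_pos: [383.4, 256.6, 30.9]
tool_rot: [-0.0, 0.215, 0.977, -0.0]
contact_force: [0.1, 0.3, -2.5]
gripper_width: 40.0
finger_force: 60.9
```

```bash
python3 -m creep '[[0,0,-0.004,0,255],[0,0,-0.002,0,255],[0,0,0,0,255]]';python3 -m creep '[[0,0,-0.002,0,255],[0,0,0,0,255]]'
```

```text
time: 5.4
tool_pos: [383.6, 256.7, 25.1]
tool_rot: [-0.0, 0.215, 0.977, -0.0]
contact_force: [-0.6, 0.9, -2.0]
gripper_width: 40.1
finger_force: 61.0
time: 5.6
tool_pos: [383.7, 256.7, 24.8]
tool_rot: [0.0, 0.215, 0.977, 0.0]
contact_force: [-3.0, -2.0, 15.7]
gripper_width: 40.4
finger_force: 62.6
```

Seated. I'll release and travel to the band.

```bash
python3 -m creep '[[0,0,0,0,0],[0,0,0,0,0],[0,0,0,0,0],[0,0,0,0,0],[0,0,0.02,0,0],[0,0,0.03,0,0],[0,0,0.03,0,0],[0,0,0.03,0,0],[0,0,0.03,0,0],[0,0,0,0,0]]';python3 -m creep '[[0.005,-0.038,0,-4,0],[0.005,-0.038,0,-4,0],[0.005,-0.038,0,-4,0],[0.005,-0.038,0,-4,0],[0.005,-0.038,0,-4,0],[0.005,-0.038,0,-4,0],[0.005,-0.038,0,-4,0],[0.005,-0.038,0,-4,0],[0.005,-0.038,0,0,0],[0.005,-0.038,0,0,0]]';python3 -m creep '[[0.004,-0.038,0,0,0],[0.004,-0.038,0,0,0],[0.004,-0.038,0,0,0],[0.004,-0.038,0,0,0],[0.004,-0.038,0,0,0],[0.004,-0.038,0,0,0],[0.005,-0.038,0,0,0],[0.005,-0.036,0,0,0],[0,0,0,0,0],[0,0,0,0,0]]'
python3 - <<'E'
from h import *
T=capture("top"); S=capture("side")
P=arm.observe()["tool_pos"];print(P)
# thick pipe check
for I,n in((T,"T"),(S,"S")):
    print(n,"exp pipe mid",np.round(proj(I,[383.7,256.7,36]),1))
a=T["color"][160:260,350:450];b=S["color"][284:384,200:300]
c=T["color"][215:275,125:185]
cv2.imwrite("pics/c.png",np.hstack([cv2.resize(i,(266,266),interpolation=cv2.INTER_CUBIC) for i in (a,b,c)])[:,:,::-1])
E
```

```text
time: 6.6
tool_pos: [386.4, 258.2, 166.9]
tool_rot: [0.003, 0.215, 0.977, 0.003]
contact_force: [1.4, 0.2, -0.2]
gripper_width: 85.3
finger_force: 0.0
time: 7.6
tool_pos: [433.0, -124.6, 162.2]
tool_rot: [-0.001, 0.476, 0.879, -0.0]
contact_force: [0.7, 1.0, -0.6]
gripper_width: 85.7
finger_force: 0.0
time: 8.6
tool_pos: [466.9, -425.4, 161.4]
tool_rot: [-0.001, 0.477, 0.879, 0.001]
contact_force: [-0.0, 1.0, 0.6]
gripper_width: 85.8
finger_force: 0.0
[ 466.89635525 -423.74096827  162.01940091]
T exp pipe mid [152.5 244.7]
S exp pipe mid [220.1 153.3]
```

View pics/c.png

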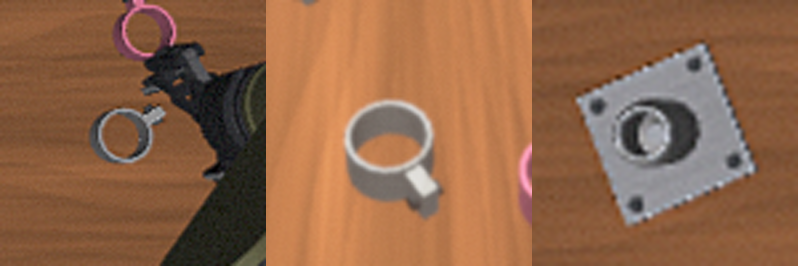

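The band shows in the top crop with its rim centre at about px (397,210.8), and in the side crop at about px (246.3,335.5). The thick pipe is on its spigot.

```bash
python3 - <<'E'
from h import *
T=capture("top"); S=capture("side")
print(tri(T,(397,210.75),S,(246.25,335.5)),at(T,(397,210.75),30),at(S,(246.25,335.5),30))
print("lug",at(S,(200+161/2.66,284+188/2.66),27),at(T,(350+163/2.66,160+112/2.66),27))
print(arm.observe()["tool_pos"])
E
```

```text
(array([ 470.39595324, -430.11201712,   29.93528234]), np.float64(1.996086900166933)) [ 469.39637536 -430.1672888 ] [ 471.39090008 -430.04890035]
lug [ 495.38567479 -467.39523585] [ 493.48196095 -472.96702118]
[ 467.31347703 -423.63959357  162.77593998]
```

```bash
python3 -m creep '[[0.003,-0.006,-0.02,0,0],[0,0,-0.02,0,0],[0,0,-0.02,-2,0],[0,0,-0.02,0,0],[0,0,-0.02,0,0],[0,0,-0.02,0,0],[0,0,-0.02,0,0],[0,0,-0.018,0,0],[0,0,0,0,0],[0,0,0,0,0]]'; python3 -m creep '[[0,0,0,0,255],[0,0,0,0,255],[0,0,0,0,255],[0,0,0,0,255],[0,0,0,0,255],[0,0,0,0,255]]'
```

```text
time: 9.8
tool_pos: [470.8, -430.4, 5.5]
tool_rot: [-0.0, 0.491, 0.871, 0.0]
contact_force: [-0.1, 0.1, 0.1]
gripper_width: 85.6
finger_force: 0.0
time: 10.4
tool_pos: [471.6, -431.8, 7.4]
tool_rot: [0.001, 0.491, 0.871, -0.0]
contact_force: [-0.6, 1.5, 5.8]
gripper_width: 56.8
finger_force: 62.7
```

```bash
python3 -m creep '[[0,0,0.01,0,255],[0,0,0.02,0,255],[0,0,0.03,0,255],[0,0,0.03,0,255],[0,0,0.03,0,255],[-0.005,0.02,0,0,255],[-0.005,0.038,0,0,255],[-0.005,0.038,0,0,255],[-0.005,0.038,0,0,255],[-0.005,0.038,0,0,255]]';python3 -m creep '[[-0.005,0.038,0,0,255],[-0.005,0.038,0,0,255],[-0.005,0.038,0,0,255],[-0.005,0.038,0,0,255],[-0.005,0.038,0,0,255],[-0.005,0.038,0,0,255],[-0.005,0.038,0,0,255],[-0.005,0.038,0,0,255],[-0.005,0.038,0,0,255],[-0.005,0.038,0,0,255]]';python3 -m creep '[[-0.005,0.038,0,0,255],[-0.005,0.038,0,0,255],[-0.005,0.038,0,0,255],[0,0.02,0,0,255],[0,0,0,0,255],[0,0,0,0,255]]'
python3 - <<'E'
from h import *
T=capture("top"); S=capture("side")
P=arm.observe()["tool_pos"];print(P,proj(S,[383.7,256.7,66]),proj(S,[*P[:2],P[2]-6]))
a=T["color"][205:285,105:205];b=S["color"][95:175,170:270]
cv2.imwrite("pics/d.png",np.hstack([cv2.resize(i,(400,320),interpolation=cv2.INTER_CUBIC) for i in (a,b)])[:,:,::-1])
E
```

```text
time: 11.4
tool_pos: [445.2, -258.0, 126.1]
tool_rot: [0.0, 0.492, 0.871, 0.0]
contact_force: [-0.4, 0.3, -1.2]
gripper_width: 56.5
finger_force: 64.1
time: 12.4
tool_pos: [395.5, 122.2, 126.3]
tool_rot: [0.001, 0.491, 0.871, 0.001]
contact_force: [1.2, 0.0, -1.0]
gripper_width: 56.6
finger_force: 64.1
time: 13.0
tool_pos: [380.5, 254.7, 125.8]
tool_rot: [0.0, 0.491, 0.871, -0.0]
contact_force: [-0.7, -0.7, -1.8]
gripper_width: 56.7
finger_force: 64.1
[380.38197247 253.70194058 125.50427546] (np.float64(219.42371375923256), np.float64(144.52557894238373)) (np.float64(216.98720722217485), np.float64(128.73875960949917))
```

View pics/d.png

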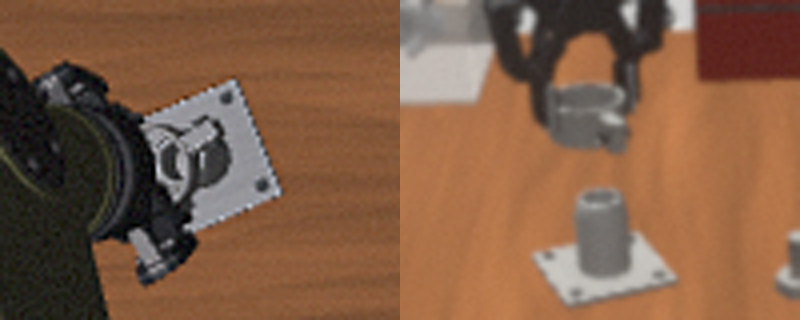

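The side crop shows the band at about px 217.5 and the pipe top at about px 220.4. That separation matches the tool readings, so I need +3 mm in x and +2.5 mm in y.

```bash
python3 -m creep '[[0.003,0.0025,-0.015,0,255],[0,0,-0.015,0,255],[0,0,-0.015,0,255],[0,0,-0.005,0,255],[0,0,0,0,255]]';python3 -m creep '[[0,0,-0.006,0,255],[0,0,-0.006,0,255],[0,0,-0.005,0,255],[0,0,-0.005,0,255],[0,0,0,0,255]]'
```

```text
time: 13.6
tool_pos: [383.2, 256.0, 74.8]
tool_rot: [-0.001, 0.492, 0.871, -0.001]
contact_force: [0.2, -0.8, -0.6]
gripper_width: 56.5
finger_force: 64.1
time: 14.1
tool_pos: [383.2, 257.0, 52.6]
tool_rot: [-0.0, 0.491, 0.871, -0.001]
contact_force: [0.0, -0.4, -1.0]
gripper_width: 56.1
finger_force: 64.1
```

```bash
python3 -m creep '[[0,0,-0.008,0,255],[0,0,-0.008,0,255],[0,0,-0.008,0,255],[0,0,-0.008,0,255],[0,0,-0.003,0,255],[0,0,0,0,255]]';python3 -m creep '[[0,0,-0.003,0,255],[0,0,0,0,255]]'
```

```text
time: 14.7
tool_pos: [383.2, 257.0, 17.6]
tool_rot: [-0.0, 0.491, 0.871, -0.001]
contact_force: [0.0, 0.4, -1.9]
gripper_width: 56.7
finger_force: 64.1
time: 14.9
tool_pos: [383.7, 257.3, 15.2]
tool_rot: [0.0, 0.491, 0.871, 0.0]
contact_force: [0.1, -1.3, -1.8]
gripper_width: 56.6
finger_force: 64.1
```

```bash
python3 -m creep '[[0,0,-0.002,0,255],[0,0,0,0,255]]'; python3 -m creep '[[0,0,-0.002,0,255],[0,0,0,0,255]]'
```

```text
time: 15.1
tool_pos: [384.0, 257.5, 13.5]
tool_rot: [0.0, 0.491, 0.871, 0.0]
contact_force: [0.3, 1.2, -0.5]
gripper_width: 56.8
finger_force: 64.2
time: 15.3
tool_pos: [384.1, 257.5, 13.3]
tool_rot: [0.0, 0.491, 0.871, 0.001]
contact_force: [-3.8, -1.6, 21.0]
gripper_width: 56.5
finger_force: 66.1
```

Band seated. I'll release and go to the dome cap.

```bash
python3 -m creep '[[0,0,0,0,0],[0,0,0,0,0],[0,0,0,0,0],[0,0,0,0,0],[0,0,0.02,0,0],[0,0,0.03,0,0],[0,0,0.03,0,0],[0,0,0.03,0,0],[0,0,0.03,0,0],[0,0,0,0,0]]';python3 -m creep '[[0.027,-0.013,0,0,0],[0.027,-0.013,0,0,0],[0.027,-0.013,0,0,0],[0.027,-0.013,0,0,0],[0.027,-0.013,0,0,0],[0.027,-0.013,0,0,0],[0.027,-0.014,0,0,0],[0.027,-0.014,0,0,0],[0.026,-0.014,0,0,0],[0.026,-0.014,0,0,0]]';python3 -m creep '[[0,0,-0.02,0,0],[0,0,0,0,0],[0,0,0,0,0]]'
python3 - <<'E'
from h import *
S=capture("side"); T=capture("top")
P=arm.observe()["tool_pos"];print(P)
for sat in(60,70):
  for k in blobs(S,sat=sat):
    x,y,w,h=cv2.boundingRect(k)
    if abs(x+w/2-312)<12 and abs(y+h/2-178)<15: print(x,y,w,h,proj(S,[651,123,19]))
a=T["color"][205:285,105:205];b=S["color"][105:205,200:325]
cv2.imwrite("pics/e.png",np.hstack([cv2.resize(i,(400,320),interpolation=cv2.INTER_CUBIC) for i in (a,b)])[:,:,::-1])
E
```

```text
time: 16.3
tool_pos: [386.3, 258.7, 154.8]
tool_rot: [0.002, 0.491, 0.871, 0.003]
contact_force: [0.8, 1.4, 0.6]
gripper_width: 85.6
finger_force: 0.0
time: 17.3
tool_pos: [651.9, 122.5, 149.4]
tool_rot: [-0.001, 0.491, 0.871, -0.001]
contact_force: [0.2, 0.6, 0.2]
gripper_width: 85.7
finger_force: 0.0
time: 17.6
tool_pos: [650.1, 123.1, 129.4]
tool_rot: [-0.002, 0.491, 0.871, -0.001]
contact_force: [0.2, -0.0, -0.7]
gripper_width: 85.6
finger_force: 0.0
[651.07826956 123.59167997 131.20040501]
302 169 19 19 (np.float64(311.1579876838552), np.float64(177.67792153439757))
302 169 20 19 (np.float64(311.1579876838552), np.float64(177.67792153439757))
```

View pics/e.png

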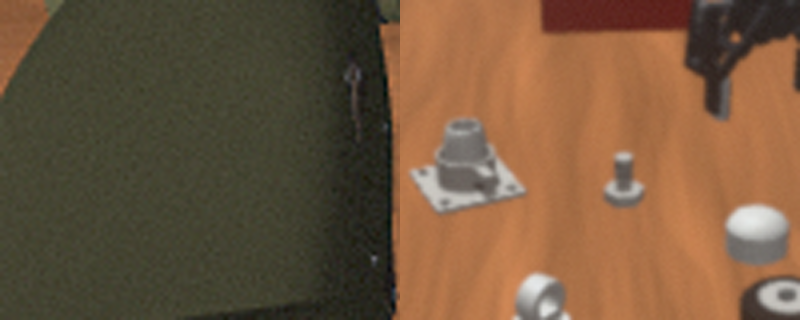

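The side crop shows the band flat round the pipe on the square plate. The dome is where I measured it, so I go down to grip.

```bash
python3 -m creep '[[0,0,-0.02,0,0],[0,0,-0.02,0,0],[0,0,-0.02,0,0],[0,0,-0.02,0,0],[0,0,-0.02,0,0],[0,0,-0.02,0,0],[0,0,-0.006,0,0],[0,0,0,0,0],[0,0,0,0,0]]'; python3 -m creep '[[0,0,0,0,255],[0,0,0,0,255],[0,0,0,0,255],[0,0,0,0,255],[0,0,0,0,255],[0,0,0,0,255]]'
```

```text
time: 18.6
tool_pos: [652.5, 123.6, 6.5]
tool_rot: [0.001, 0.491, 0.871, 0.001]
contact_force: [0.3, -0.6, -0.2]
gripper_width: 85.6
finger_force: 0.0
time: 19.2
tool_pos: [652.7, 123.4, 7.2]
tool_rot: [0.001, 0.491, 0.871, 0.001]
contact_force: [-1.2, 0.2, 6.6]
gripper_width: 54.1
finger_force: 62.5
```

```bash
python3 -m creep '[[0,0,0.01,0,255],[0,0,0.02,0,255],[0,0,0.03,0,255],[0,0,0.03,0,255],[0,0,0.02,0,255],[0,0,0,0,255]]';python3 -m creep '[[-0.027,0.013,0,0,255],[-0.027,0.013,0,0,255],[-0.027,0.013,0,0,255],[-0.027,0.013,0,0,255],[-0.027,0.013,0,0,255],[-0.027,0.013,0,0,255],[-0.027,0.014,0,0,255],[-0.027,0.014,0,0,255],[-0.026,0.014,0,0,255],[-0.026,0.014,0,0,255]]';python3 -m creep '[[0,0,-0.01,0,255],[0,0,0,0,255],[0,0,0,0,255]]'
python3 - <<'E'
from h import *
S=capture("side")
P=arm.observe()["tool_pos"];print(P,proj(S,[383.7,256.7,66]),proj(S,[*P[:2],P[2]-7]))
b=S["color"][95:175,170:270]
cv2.imwrite("pics/f.png",cv2.resize(b,(600,480),interpolation=cv2.INTER_CUBIC)[:,:,::-1])
E
```

```text
time: 19.8
tool_pos: [654.4, 123.5, 119.7]
tool_rot: [0.003, 0.491, 0.871, 0.002]
contact_force: [1.0, 0.1, -1.3]
gripper_width: 54.1
finger_force: 63.4
time: 20.8
tool_pos: [381.8, 257.2, 114.4]
tool_rot: [-0.001, 0.491, 0.871, -0.001]
contact_force: [0.8, 0.2, -0.3]
gripper_width: 53.9
finger_force: 63.4
time: 21.1
tool_pos: [384.2, 256.9, 104.8]
tool_rot: [-0.0, 0.491, 0.871, -0.0]
contact_force: [0.5, -0.1, -1.4]
gripper_width: 54.0
finger_force: 63.4
[384.6294117  256.99731953 105.00667866] (np.float64(219.42371375923256), np.float64(144.52557894238373)) (np.float64(218.99346531145844), np.float64(134.86302866828663))
```

View pics/f.png

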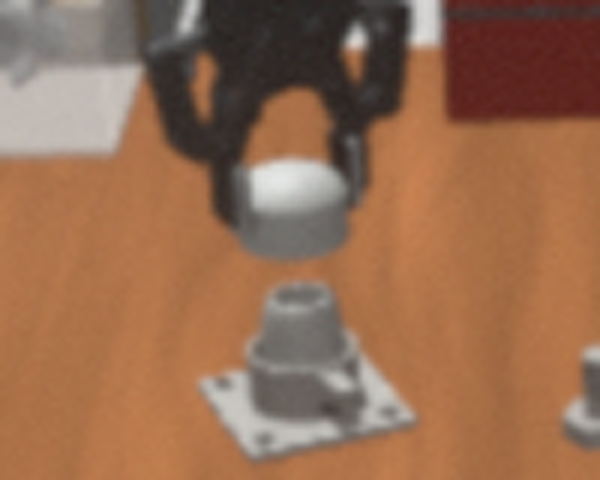

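The dome shows at about px 218.8 and the pipe top at about px 220.2, so I nudge +2 mm in x and lower.

```bash
python3 -m creep '[[0.002,-0.001,-0.01,0,255],[0,0,-0.01,0,255],[0,0,-0.01,0,255],[0,0,-0.005,0,255],[0,0,0,0,255]]';python3 -m creep '[[0,0,-0.004,0,255],[0,0,-0.004,0,255],[0,0,-0.003,0,255],[0,0,0,0,255]]';python3 -m creep '[[0,0,-0.003,0,255],[0,0,-0.002,0,255],[0,0,0,0,255]]'
```

```text
time: 21.65
tool_pos: [384.9, 255.7, 69.1]
tool_rot: [-0.001, 0.491, 0.871, -0.001]
contact_force: [0.1, -0.2, -0.8]
gripper_width: 54.4
finger_force: 63.4
time: 22.05
tool_pos: [385.5, 256.2, 59.0]
tool_rot: [-0.0, 0.491, 0.871, -0.0]
contact_force: [0.4, 0.3, -0.9]
gripper_width: 54.0
finger_force: 63.4
time: 22.35
tool_pos: [385.6, 256.1, 54.1]
tool_rot: [-0.0, 0.491, 0.871, -0.0]
contact_force: [-0.6, 0.2, -1.0]
gripper_width: 54.4
finger_force: 63.4
```

```bash
python3 -m creep '[[0,0,-0.003,0,255],[0,0,0,0,255]]';python3 -m creep '[[0,0,-0.002,0,255],[0,0,0,0,255]]'
```

```text
time: 22.55
tool_pos: [385.5, 256.1, 51.0]
tool_rot: [-0.0, 0.491, 0.871, -0.0]
contact_force: [-0.3, -0.7, -1.0]
gripper_width: 53.8
finger_force: 63.4
time: 22.75
tool_pos: [385.9, 256.3, 49.9]
tool_rot: [0.0, 0.491, 0.871, 0.0]
contact_force: [-0.8, -0.4, 7.1]
gripper_width: 54.1
finger_force: 64.2
```

Dome seated (TCP 49.9, expected 50). Next is the thin pipe at about (638,-130.5).

```bash
python3 -m creep '[[0,0,0,0,0],[0,0,0,0,0],[0,0,0,0,0],[0,0,0,0,0],[0,0,0.02,0,0],[0,0,0.03,0,0],[0,0,0.03,0,0],[0,0,0.03,0,0],[0,0,0,0,0]]';python3 -m creep '[[0.025,-0.038,0,0,0],[0.025,-0.039,0,0,0],[0.025,-0.039,0,0,0],[0.025,-0.039,0,0,0],[0.025,-0.039,0,0,0],[0.025,-0.039,0,0,0],[0.025,-0.039,0,0,0],[0.025,-0.039,0,0,0],[0.026,-0.038,0,0,0],[0.026,-0.037,0,0,0]]';python3 -m creep '[[0,0,-0.02,0,0],[0,0,0,0,0],[0,0,0,0,0]]'
python3 - <<'E'
from h import *
S=capture("side"); T=capture("top")
P=arm.observe()["tool_pos"];print(P)
for k in blobs(S):
    x,y,w,h=cv2.boundingRect(k)
    if abs(x+w/2-319)<12 and abs(y+h/2-228)<20: print(x,y,w,h,proj(S,[638,-130.5,30]))
a=S["color"][180:260,280:380];b=S["color"][105:185,170:270]
cv2.imwrite("pics/g.png",np.hstack([cv2.resize(i,(400,320),interpolation=cv2.INTER_CUBIC) for i in (a,b)])[:,:,::-1])
E
```

```text
time: 23.65
tool_pos: [388.4, 257.7, 163.0]
tool_rot: [0.002, 0.491, 0.871, 0.004]
contact_force: [1.4, 0.0, -0.5]
gripper_width: 85.5
finger_force: 0.0
time: 24.65
tool_pos: [637.8, -131.5, 157.7]
tool_rot: [-0.001, 0.492, 0.871, -0.0]
contact_force: [1.7, -0.2, -0.0]
gripper_width: 85.1
finger_force: 0.0
time: 24.95
tool_pos: [636.0, -129.1, 137.6]
tool_rot: [-0.002, 0.491, 0.871, -0.0]
contact_force: [-0.0, 0.1, 0.9]
gripper_width: 85.5
finger_force: 0.0
[ 637.09685428 -128.77990374  139.29319819]
313 215 13 27 (np.float64(318.82062149471096), np.float64(228.34363416551673))
```

View pics/g.png

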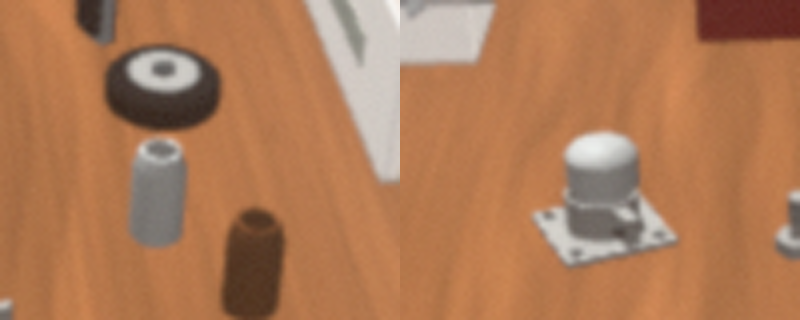

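The thick post is made up: the dome is down at about px (220,147). The thin pipe and its brown look-alike stand clear of each other, so I descend on the grey one.

```bash
python3 -m creep '[[0.001,-0.001,-0.02,0,0],[0,0,-0.02,0,0],[0,0,-0.02,0,0],[0,0,-0.02,0,0],[0,0,-0.02,0,0],[0,0,-0.02,0,0],[0,0,-0.002,0,0],[0,0,0,0,0],[0,0,0,0,0],[0,0,0,0,255]]'; python3 -m creep '[[0,0,0,0,255],[0,0,0,0,255],[0,0,0,0,255],[0,0,0,0,255],[0,0,0,0,255],[0,0,0,0,255]]'
```

```text
time: 26.05
tool_pos: [639.8, -130.8, 18.9]
tool_rot: [0.001, 0.491, 0.871, 0.0]
contact_force: [-0.8, 0.3, -0.2]
gripper_width: 73.3
finger_force: 0.0
time: 26.65
tool_pos: [639.0, -130.9, 18.0]
tool_rot: [0.0, 0.491, 0.871, 0.0]
contact_force: [-1.1, 0.6, 5.8]
gripper_width: 30.3
finger_force: 59.3
```

```bash
python3 -m creep '[[0,0,0.01,0,255],[0,0,0.02,0,255],[0,0,0.03,0,255],[0,0,0.02,0,255],[0,0,0,0,255]]';python3 -m creep '[[-0.028,-0.007,0,0,255],[-0.028,-0.007,0,0,255],[-0.028,-0.007,0,0,255],[-0.028,-0.007,0,0,255],[-0.028,-0.008,0,0,255],[-0.028,-0.008,0,0,255],[-0.028,-0.008,0,0,255],[-0.028,-0.008,0,0,255],[-0.027,-0.008,0,0,255],[-0.027,-0.008,0,0,255]]';python3 -m creep '[[0,0,-0.015,0,255],[0,0,-0.01,0,255],[0,0,0,0,255],[0,0,0,0,255]]'
python3 - <<'E'
from h import *
S=capture("side")
P=arm.observe()["tool_pos"];print(P,proj(S,[360.5,-206.5,6]),proj(S,[*P[:2],P[2]-18]),proj(S,[360.5,-206.5,28]))
b=S["color"][205:285,150:250]
cv2.imwrite("pics/i.png",cv2.resize(b,(600,480),interpolation=cv2.INTER_CUBIC)[:,:,::-1])
E
```

```text
time: 27.15
tool_pos: [641.1, -131.4, 100.8]
tool_rot: [0.003, 0.491, 0.871, 0.001]
contact_force: [2.2, -0.1, -1.3]
gripper_width: 30.5
finger_force: 59.4
time: 28.15
tool_pos: [358.8, -206.4, 96.4]
tool_rot: [-0.001, 0.491, 0.871, 0.0]
contact_force: [-0.5, 0.6, -0.2]
gripper_width: 30.6
finger_force: 59.5
time: 28.55
tool_pos: [360.9, -206.6, 71.8]
tool_rot: [-0.001, 0.491, 0.871, 0.0]
contact_force: [-0.8, -0.8, -1.0]
gripper_width: 30.5
finger_force: 59.6
[ 361.26085757 -206.72104263   72.10988344] (np.float64(197.40111999165106), np.float64(261.20110397548024)) (np.float64(195.5422769708848), np.float64(244.25191315298173)) (np.float64(196.40918107960545), np.float64(253.54324600807914))
```

View pics/i.png

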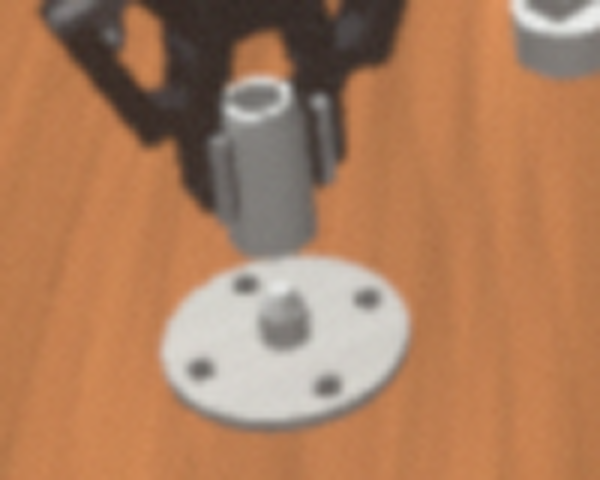

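The pipe bottom (px 195.5,245) and the spigot (px 197,253 tip) agree with the plan, so I lower with a +1 mm x nudge.

```bash
python3 -m creep '[[0.001,0,-0.01,0,255],[0,0,-0.01,0,255],[0,0,-0.007,0,255],[0,0,-0.004,0,255],[0,0,0,0,255]]';python3 -m creep '[[0,0,-0.004,0,255],[0,0,-0.004,0,255],[0,0,0,0,255]]';python3 -m creep '[[0,0,-0.004,0,255],[0,0,-0.002,0,255],[0,0,0,0,255]]'
```

```text
time: 29.1
tool_pos: [361.2, -206.4, 40.5]
tool_rot: [-0.001, 0.491, 0.871, 0.0]
contact_force: [-0.2, -0.5, -1.1]
gripper_width: 30.7
finger_force: 59.6
time: 29.4
tool_pos: [361.5, -206.7, 33.0]
tool_rot: [-0.0, 0.491, 0.871, 0.0]
contact_force: [0.2, -0.4, -0.4]
gripper_width: 30.0
finger_force: 59.6
time: 29.7
tool_pos: [361.5, -206.7, 27.1]
tool_rot: [-0.0, 0.491, 0.871, 0.0]
contact_force: [-0.0, -0.2, -1.1]
gripper_width: 30.7
finger_force: 59.6
```

```bash
python3 -m creep '[[0,0,-0.002,0,255],[0,0,0,0,255]]';python3 -m creep '[[0,0,-0.002,0,255],[0,0,0,0,255]]'
```

```text
time: 29.9
tool_pos: [361.7, -206.7, 25.2]
tool_rot: [-0.0, 0.491, 0.871, 0.0]
contact_force: [-0.0, -0.4, -2.9]
gripper_width: 30.2
finger_force: 59.6
time: 30.1
tool_pos: [361.9, -206.9, 24.0]
tool_rot: [0.0, 0.491, 0.871, -0.0]
contact_force: [-0.6, -0.2, 9.3]
gripper_width: 30.5
finger_force: 60.6
```

Thin pipe seated. I'll release and go to the eye cap, turning the grip to -42°.

```bash
python3 -m creep '[[0,0,0,0,0],[0,0,0,0,0],[0,0,0,0,0],[0,0,0,0,0],[0,0,0.02,0,0],[0,0,0.03,0,0],[0,0,0.03,0,0],[0,0,0.03,0,0],[0,0,0,0,0]]';python3 -m creep '[[0.01,0.019,0,-7.3,0],[0.01,0.019,0,-7.3,0],[0.01,0.019,0,-7.3,0],[0.01,0.019,0,-7.3,0],[0.01,0.019,0,-7.3,0],[0.01,0.019,0,-7.3,0],[0.01,0.019,0,-7.3,0],[0.01,0.018,0,-7.3,0],[0.01,0.018,0,-7.3,0],[0.008,0.018,0,-7.3,0]]';python3 -m creep '[[0,0,-0.02,0,0],[0,0,0,0,0],[0,0,0,0,0]]'
python3 - <<'E'
from h import *
S=capture("side"); st=arm.observe()
P=st["tool_pos"];w,x,y,z=st["tool_rot"];print(P,"close dir",np.degrees(np.arctan2(2*x*y,y*y-x*x)))
print(proj(S,[460,-20,0]),proj(S,[460,-20,64]))
a=S["color"][140:240,190:290];b=S["color"][205:285,150:250]
cv2.imwrite("pics/j.png",np.hstack([cv2.resize(i,(400,400),interpolation=cv2.INTER_CUBIC) for i in (a,b)])[:,:,::-1])
E
```

```text
time: 31.0
tool_pos: [364.2, -208.5, 136.6]
tool_rot: [0.004, 0.491, 0.871, -0.0]
contact_force: [0.2, 0.5, 0.3]
gripper_width: 85.5
finger_force: 0.0
time: 32.0
tool_pos: [459.6, -18.9, 132.2]
tool_rot: [-0.0, 0.914, 0.406, -0.001]
contact_force: [0.2, 0.2, -0.8]
gripper_width: 85.4
finger_force: 0.0
time: 32.3
tool_pos: [458.5, -19.6, 112.4]
tool_rot: [-0.001, 0.913, 0.408, -0.001]
contact_force: [-0.0, 0.2, 0.3]
gripper_width: 85.3
finger_force: 0.0
[459.08718228 -19.88169175 112.91970521] close dir 131.85369325352002
(np.float64(243.87572822734515), np.float64(213.61551320319842)) (np.float64(242.87676449663792), np.float64(192.73727642940042))
```

View pics/j.png

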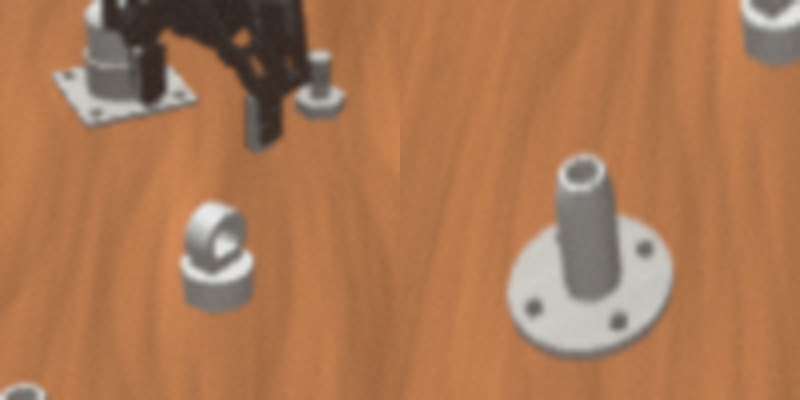

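The eye cap sits at about px (244.5,205) and the tool closes across the slab at -42°. The thin pipe stands upright on the round flange. I lower to TCP 27, clear of the skirt.

```bash
python3 -m creep '[[0.001,0,-0.02,0,0],[0,0,-0.02,0,0],[0,0,-0.02,0,0],[0,0,-0.02,0,0],[0,0,-0.005,0,0],[0,0,0,0,0],[0,0,0,0,0],[0,0,0,0,255]]'; python3 -m creep '[[0,0,0,0,255],[0,0,0,0,255],[0,0,0,0,255],[0,0,0,0,255],[0,0,0,0,255],[0,0,0,0,255],[0,0,0,0,255],[0,0,0,0,255]]'
```

```text
time: 33.15
tool_pos: [461.6, -20.0, 29.3]
tool_rot: [0.001, 0.913, 0.408, 0.001]
contact_force: [0.0, 0.1, 0.5]
gripper_width: 73.2
finger_force: 0.0
time: 33.95
tool_pos: [460.9, -19.7, 28.7]
tool_rot: [0.0, 0.913, 0.408, 0.0]
contact_force: [-1.2, -0.1, 5.3]
gripper_width: 19.2
finger_force: 58.6
```

```bash
python3 -m creep '[[0,0,0.01,0,255],[0,0,0.02,0,255],[0,0,0.03,0,255],[0,0,0.03,0,255],[0,0,0.01,0,255],[0,0,0,0,255]]';python3 -m creep '[[-0.01,-0.019,0,0,255],[-0.01,-0.019,0,0,255],[-0.01,-0.019,0,0,255],[-0.01,-0.019,0,0,255],[-0.01,-0.019,0,0,255],[-0.01,-0.019,0,0,255],[-0.01,-0.019,0,0,255],[-0.01,-0.018,0,0,255],[-0.01,-0.018,0,0,255],[-0.009,-0.018,0,0,255]]';python3 -m creep '[[0,0,0,0,255],[0,0,0,0,255],[0,0,0,0,255]]'
python3 - <<'E'
from h import *
S=capture("side")
P=arm.observe()["tool_pos"];print(P,proj(S,[361.7,-206.7,66]),proj(S,[*P[:2],P[2]-28.5]))
b=S["color"][175:275,140:240]
cv2.imwrite("pics/k.png",cv2.resize(b,(500,500),interpolation=cv2.INTER_CUBIC)[:,:,::-1])
E
```

```text
time: 34.55
tool_pos: [461.9, -19.9, 129.8]
tool_rot: [0.001, 0.913, 0.408, 0.002]
contact_force: [-0.6, 0.5, -2.0]
gripper_width: 19.2
finger_force: 58.8
time: 35.55
tool_pos: [359.9, -206.6, 126.7]
tool_rot: [-0.002, 0.913, 0.408, -0.001]
contact_force: [0.3, 0.2, -0.6]
gripper_width: 19.4
finger_force: 58.8
time: 35.85
tool_pos: [361.4, -205.8, 127.5]
tool_rot: [-0.001, 0.913, 0.408, -0.0]
contact_force: [0.5, -0.4, -0.0]
gripper_width: 19.1
finger_force: 58.8
[ 361.59922034 -205.86941001  127.78787251] (np.float64(195.18845968812298), np.float64(239.88656642408517)) (np.float64(193.57498761700228), np.float64(227.12453256903655))
```

View pics/k.png

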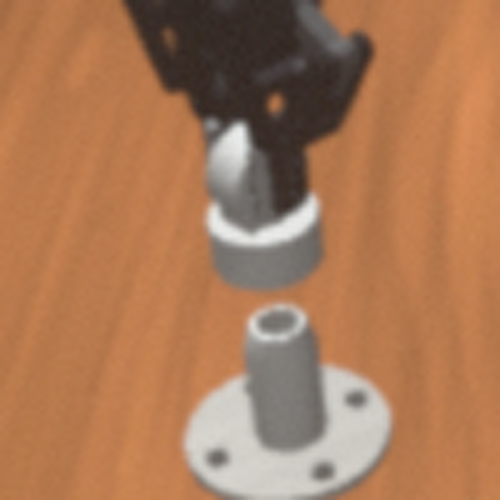

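The cap skirt (px 193.3,226.6) and the pipe top (px 195.6,239.4) match the expected projections, so I lower.

```bash
python3 -m creep '[[0.001,-0.001,-0.012,0,255],[0,0,-0.012,0,255],[0,0,-0.008,0,255],[0,0,-0.004,0,255],[0,0,0,0,255]]';python3 -m creep '[[0,0,-0.004,0,255],[0,0,-0.004,0,255],[0,0,-0.003,0,255],[0,0,0,0,255]]';python3 -m creep '[[0,0,-0.003,0,255],[0,0,-0.002,0,255],[0,0,0,0,255]]'
```

```text
time: 36.4
tool_pos: [362.5, -207.2, 91.8]
tool_rot: [-0.001, 0.913, 0.408, -0.0]
contact_force: [0.1, 0.5, -0.7]
gripper_width: 19.3
finger_force: 58.8
time: 36.8
tool_pos: [362.4, -207.6, 81.0]
tool_rot: [-0.0, 0.913, 0.408, -0.0]
contact_force: [0.3, 0.4, -1.0]
gripper_width: 18.8
finger_force: 58.8
time: 37.1
tool_pos: [362.5, -207.7, 76.1]
tool_rot: [-0.0, 0.913, 0.408, -0.0]
contact_force: [-0.4, -1.0, -1.1]
gripper_width: 19.0
finger_force: 58.8
```

```bash
python3 -m creep '[[0,0,-0.002,0,255],[0,0,0,0,255]]'
```

```text
time: 37.3
tool_pos: [362.6, -207.7, 74.1]
tool_rot: [-0.0, 0.913, 0.408, -0.0]
contact_force: [-0.1, 0.3, -1.2]
gripper_width: 18.9
finger_force: 58.8
```

```bash
python3 -m creep '[[0,0,-0.0015,0,255],[0,0,0,0,255]]'
```

```text
time: 37.5
tool_pos: [362.9, -207.9, 73.4]
tool_rot: [0.0, 0.913, 0.408, 0.0]
contact_force: [-1.4, 1.4, 5.9]
gripper_width: 18.8
finger_force: 59.9
```

Seated at 73.4, where 73.5 was expected. I'll release, rise and check.

```bash
python3 -m creep '[[0,0,0,0,0],[0,0,0,0,0],[0,0,0,0,0],[0,0,0,0,0],[0,0,0.02,0,0],[0,0,0.03,0,0],[0,0,0.03,0,0],[0,0,0.02,0,0],[0.02,0.02,0.02,0,0],[0,0,0,0,0]]'; python3 -m creep '[[0.03,0.02,0,0,0],[0.03,0.03,0,0,0],[0.03,0.03,0,0,0],[0.03,0.03,0,0,0],[0.03,0.03,0,0,0],[0,0,0,0,0],[0,0,0,0,0],[0,0,0,0,0],[0,0,0,0,0],[0,0,0,0,0]]'
python3 - <<'E'
from h import *
S=capture("side");T=capture("top")
f=lambda i:cv2.resize(i,(400,400),interpolation=cv2.INTER_CUBIC)
print(proj(S,[362,-207,45+64]),proj(S,[384,257,81]))
cv2.imwrite("pics/l.png",np.hstack([f(S["color"][195:275,160:240]),f(S["color"][115:195,180:260])])[:,:,::-1])
E
```

```text
time: 38.5
tool_pos: [386.0, -187.9, 195.5]
tool_rot: [0.003, 0.913, 0.408, 0.003]
contact_force: [0.9, -0.0, 0.6]
gripper_width: 85.3
finger_force: 0.0
time: 39.5
tool_pos: [531.8, -48.7, 192.8]
tool_rot: [-0.0, 0.913, 0.407, -0.0]
contact_force: [-0.1, -0.5, -0.3]
gripper_width: 85.3
finger_force: 0.0
(np.float64(193.2229919115227), np.float64(223.69526352000383)) (np.float64(219.1822366038486), np.float64(140.00729979211124))
```

View pics/l.png

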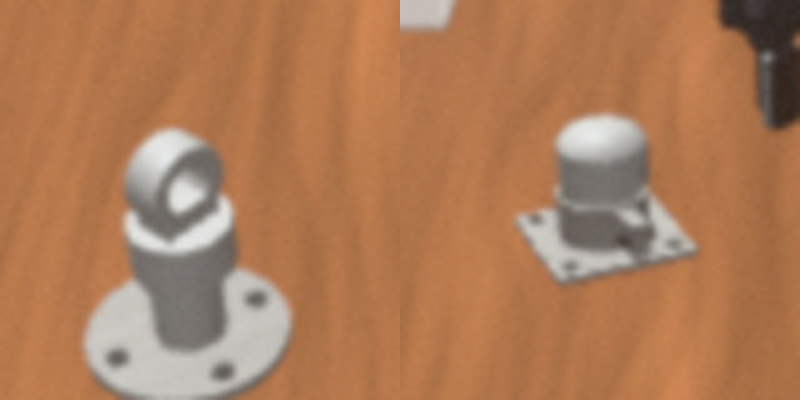

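Both posts stand complete and upright: the eye cap at about px (195,230) and the dome at about px (220,142), which are the expected heights. Handing in.

```bash
python3 -c "
from bench import arm
print(arm.hand_in())"
```

```text
the job is handed in; nothing more can be done
None
```

I made up both fence posts and handed the job in at about 40 s of the 128 s allowed; the last pictures show every part seated and upright, but the hand-in returned no verdict.

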